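# Uncover the carburettor and bring the screwdriver to its drain screw

### The arm

A 6-joint arm with a two-finger parallel gripper is mounted at the origin on the work surface. World frame = base frame: x ahead of the robot, y to its left, z up, the work surface at z = 0. Lengths are in m, angles in rad, forces in N, time in s.
With the tool pointing down it reaches from about 0.3 to 0.875 m from the base axis. Payload 6.4 kg.
Tool frame: the origin (TCP) lies midway between the tips of the shut fingers; the grasp point (between the pads) lies 19 mm behind it; z points along the fingers, y is the line along which they close (so a half turn about z gives the same grasp; the last joint's range is limited). The gripper opens to 85 mm and grips with 20 to 120 N. Pads are 22 mm wide; open, the fingers measure 114 mm over their backs; the gripper's body (76 mm by 85 mm) begins 54 mm behind the grasp point. The pads swing forward as they close: fully open they stand 13 mm farther back than shut.
Start: joints at [1.06, 0.181, 1.607, -0, 1.354, -0.206], TCP at [0.173, 0.549, 0.231] pointing down, gripper open.
Joint ranges: [-2.99, 2.99], [-0.89, 2.07], [0.3, 2.58], [-1.14, 4.28], [0, 2.63], [-3.12, 3.12]. Speed limits (rad/s): [2.57, 2.57, 3.01, 3.14, 3.14, 3.14].

### API

Orientations are given as a unit quaternion [w, x, y, z].
In Python, from bench import status, camera, ctrl gives the robot as it stands. The module is installed in compiled form; this text tells all that it offers.
- The arm moves only by the shell command python3 -m handwheel 'ROWS'. ROWS is JSON, a list that holds one entry, the list of rows, each a list of 7 numbers: the opening, from -1 (shut) to 1 (fully open), then the shift along the tool's x, y, z in cm, then the turn, a rotation vector about the tool's x, y, z in degrees. A call has 1 to 10 rows; each row is the pose to reach, as a shift and turn from the pose commanded when the call began, along the tool's axes at that moment; what a row does not reach only later rows make up. A row lasts 1/8 s, in which the tool goes at most 62.5 mm and 10.7 degrees, less where a joint would pass 70% of its speed; a pose out of reach is approached as far as the arm can. A call with a gripper value outside its range is refused whole. The fingers move at their own pace and stop on an object; the grip force is fixed at half the most. Time passes only in rows, so rows that repeat a pose let the fingers close. It gives the time, the measured TCP pose, the force, the opening and the grip force at its end, in the units of the state.
- status.get_obs(): the state, without advancing time (a new reading comes with each control period).
- camera(name): name is "side" or "top" or "wrist"; returns a dict with "frame" (400x640x3 uint8, blue, green, red), "depth" (400x640 float32, m along the optical axis (not along the pixel's ray), 0 where there is no reading), "fx", "fy", "cx", "cy" (pixels), "dist" ([k1, k2, p1, p2, k3] as OpenCV has them; the pictures are not rectified), "extrinsics" (4x4, takes a point from camera to world coordinates); the wrist camera has in their place "hand_eye" (4x4, takes a point from camera to tool coordinates, whose origin is the TCP and whose axes are the flange's). Camera axes: x right, y down, z forward; pixel columns grow to the right and rows downward; lengths in m; the calibration is good to about 2 mm. A picture is of the moment at which its call begins: read the wrist's pose just before it.
- ctrl.hand_in(): hands the job in; it is judged then, once.
The state is a dict: "time_s": time; "q": joint angles; "dq": joint speeds; "joint_efforts": joint torques, N m; "eef_pos": TCP position; "eef_rot": TCP orientation; "wrist_force": force on the tool from outside, world axes, zero at the start; "torque": the same for the moment, N m; "opening": opening from 0.0 (shut) to 1.0 (fully open); "grasp_force": force on a finger pad.
Only numpy, scipy, OpenCV 4.12 (cv2) and the standard library are available. Lean on these libraries where they do the work, as an engineer would, in place of code of your own. Each camera call takes 0.05 s, during which the arm holds its last target. There are 200 camera calls.

### The job

The drain screw of the upturned carburettor has to come out: lift the folded dust cover off the carburettor, drape it square and level astride the wooden drying bar, near the bar's middle, and let go of it there. Then draw the cross-tip screwdriver out of its sloping socket, turn it upright with the tip down and finish while still holding it like that, steady, with the tip centred about two centimetres above the drain screw and touching nothing. Leave everything else on the bench where it is.

Things in the scene. Friction and masses are not known exactly. Their poses are not given: they have to be found in the camera images.
- cover_grip (a point): Grip point of the loose dust cover (0.15 kg): on the centre line of the wooden grip block on its top, 25 mm above the top sheet's upper face, 28 mm above its underside, 15 mm below the block's top, 73 mm above the leg feet. Block: 14 mm thick (own x), 36 mm long (y), 40 mm high, clear all round. z is up.
- cover: The dust cover: upside-down U of 3 mm sheet metal, legs at its -x and +x sides, 56 mm over them, 50 mm clear between, 45 mm long below the top sheet; 46 mm wide along y, both y ends open. At first it stands astride the float bowl on the carburettor stand. Origin midway between the leg feet; axes as cover_grip.
- rail_mid (a point): Middle of the flat upper face of the fixed wooden drying bar, 115 mm above the bench. The bar runs along this point's y: 200 mm long, 30 mm wide (x), 18 mm thick. With the cover astride it, one leg hangs on each x side and cover_grip is 28 mm above this point.
- rail: The bar's stand: two 18 mm posts 88 mm either side of the middle, feet 90 mm long (x), 12 mm high. Origin on the bench under rail_mid, same axes.
- screw (a point): Centre of the top of the brass drain screw (14 mm across, 5 mm high, cross slot) on the upturned float bowl, 83 mm above the bench. Hidden under the cover's top sheet until that is lifted off. z is up.
- stand: The fixed carburettor stand, base 110 (x) by 90 (y) mm; a flange 80 by 60 mm with its top 50 mm above the bench, where the cover's legs stand; on it the chrome float bowl, 42 mm across, 28 mm high. Origin on the bench under the screw.
- driver_tip (a point): Tip of the loose cross-tip screwdriver; z runs along the tool from tip to handle. At first it is in one of two like plywood sockets, leaning about 40 degrees from vertical, handle up and towards the robot. The shaft is in a 9 mm hole for its full 80 mm, the handle's shoulder on the block: draw it over 80 mm along its z to free it.
- driver_grip (a point): Point on the screwdriver's axis in its handle, 140 mm from the tip, 60 mm above the handle's shoulder, 30 mm below the handle's end; axes as driver_tip.
- driver: The screwdriver, 0.09 kg, 170 mm long: round shaft 6 mm thick, 80 mm long, then a thick fluted round handle 24 mm across, 90 mm long. Origin at the tip, axes as driver_tip.
- pickup_mid (a point): Middle (85 mm from either end) of the magnetic pickup tool: 170 mm long, slim 12 mm steel handle with a dark 15 mm end knob, in the other socket with the same lean. Leave it. Which tool is on which side varies; they stand 90 mm or more apart.
- basin: Pink plastic basin, 210 mm across, 60 mm high; origin under its centre. Leave it.
- spare_bowl: Spare chrome float bowl, open cup 48 mm across, 32 mm high; origin under its centre. Leave it.
- wrench: Spanner, 150 mm, lying flat. Leave it.
- jar: Screw jar, 64 mm across, 75 mm high. Leave it.

How it is judged:
On the way, in this order (a step that is already met when the one before it is completed fails the run):
1. the dust cover hangs astride the drying bar, let go of and at rest (x of cover_grip in the frame of rail_mid between -0.0125 and 0.0125 m and y of cover_grip in the frame of rail_mid between -0.06 and 0.06 m and z of cover_grip in the frame of rail_mid between 0.02 and 0.034 m and angle between cover_grip's own z axis and vertical below 0.17 rad and angle between the x axis of cover_grip and the x axis of rail_mid, either way round below 0.25 rad and contact force between cover and rail above 0.2 N and contact force between cover and the arm below 0.1 N and contact force between cover and the fingers below 0.1 N and linear speed of cover below 0.03 m/s), for 0.2 s.
2. the screwdriver is drawn out of its socket and held raised (height (world z) of driver_tip above 0.1 m and contact force between driver and the fingers above 1 N), for 0.2 s.
At the end, for the whole second after the job is handed in: Cover let go astride the bar: level to 10 deg, square to 14 deg, within 12 mm of the bar's centre line and 60 mm of its middle. Screwdriver in the fingers, still, tip down, upright to 12 deg, tip within 15 mm sideways of the screw and 4 to 45 mm above it, touching no stand, cover or bar (all of step 1 and angle between driver_tip's own z axis and vertical below 0.22 rad and horizontal distance between driver_tip and screw below 0.015 m and z of driver_tip in the frame of screw between 0.004 and 0.045 m and contact force between driver and the fingers above 1 N and contact force between driver and stand below 0.1 N and contact force between driver and cover below 0.1 N and contact force between driver and rail below 0.1 N and linear speed of driver below 0.04 m/s and angular speed of driver below 0.3 rad/s); the arm keeps its last pose, push and grip.
It fails at once if the pickup tool, basin, spare bowl, spanner or jar is moved by more than 25 mm (distance of any of pickup_mid, basin, spare_bowl, wrench, jar from where it was at the start of the episode above 0.025 m).
It also fails if it takes over 67 s, if anything falls off the work surface, if the arm or the gripper's body presses on something with over 40 N, if the wrist force passes 120 N, or if a joint passes its speed limit or range.

## Working session

There is one attempt and no reset: what is moved stays moved. The work goes in short steps, Python scripts to look and compute and a shell command to move; the robot and the scene stay as the last step left them, time stands still between calls to the robot, and variables do not carry over. Pictures are saved under pics/ and viewed, at most 10 in all, crops included, and the job is handed in when it is done.

```bash
mkdir -p pics
cat > h.py <<'E'
import numpy as np, cv2
from bench import status, camera, ctrl
from scipy.spatial.transform import Rotation as R
def tool():
    o=status.get_obs(); T=np.eye(4); q=o["eef_rot"]
    T[:3,:3]=R.from_quat([q[1],q[2],q[3],q[0]]).as_matrix(); T[:3,3]=o["eef_pos"]; return T
def shot(n):
    T=tool(); c=camera(n)
    c["E"]=np.array(c["extrinsics"]) if n!="wrist" else T@np.array(c["hand_eye"])
    c["K"]=np.array([[c["fx"],0,c["cx"]],[0,c["fy"],c["cy"]],[0,0,1]]); return c
def ray(c,px):
    p=cv2.undistortPoints(np.array(px,float).reshape(-1,1,2),c["K"],np.array(c["dist"],float))[:,0]
    d=np.c_[p,np.ones(len(p))]; return c["E"][:3,3], d@c["E"][:3,:3].T
def onplane(c,px,z):
    o,d=ray(c,px); return o+d*((z-o[2])/d[:,2])[:,None]
def cloud(c,mask=None):
    m=c["depth"]>0
    if mask is not None: m&=mask
    v,u=np.nonzero(m); o,d=ray(c,np.c_[u,v]); return o+d*c["depth"][v,u][:,None], np.c_[u,v]
def proj(c,P):
    W=np.linalg.inv(c["E"]); r,_=cv2.Rodrigues(W[:3,:3])
    return cv2.projectPoints(np.array(P,float).reshape(-1,1,3),r,W[:3,3],c["K"],np.array(c["dist"],float))[0][:,0]
def need(T1,T0=None):
    T0=tool() if T0 is None else T0
    D=np.linalg.inv(T0)@T1; return np.round(D[:3,3]*100,2), np.round(np.degrees(R.from_matrix(D[:3,:3]).as_rotvec()),1)
E
python3 - <<'E'
from h import *
import pickle
for n in ["top","side"]:
    c=shot(n); cv2.imwrite(f"pics/{n}0.png",c["frame"]); pickle.dump(c,open(n+".pkl","wb"))
    print(n,c["E"].round(3).tolist(),c["fx"],(c["depth"]>0).mean())
o=status.get_obs();print(o["eef_pos"],o["eef_rot"],o["opening"])
E
```

```text
top [[-0.009, -0.982, 0.188, 0.394], [-1.0, 0.007, -0.013, -0.003], [0.012, -0.188, -0.982, 1.312], [0.0, 0.0, 0.0, 1.0]] 467.644617201796 0.99604296875
side [[0.983, -0.103, 0.152, 0.493], [-0.183, -0.629, 0.755, -0.766], [0.018, -0.77, -0.637, 0.751], [0.0, 0.0, 0.0, 1.0]] 361.9226961092508 0.99614453125
[0.17229923 0.5480634  0.23047566] [-2.66715909e-04  1.51800618e-01  9.88410820e-01 -7.43774092e-04] 0.9940753355966854
```

View pics/top0.png

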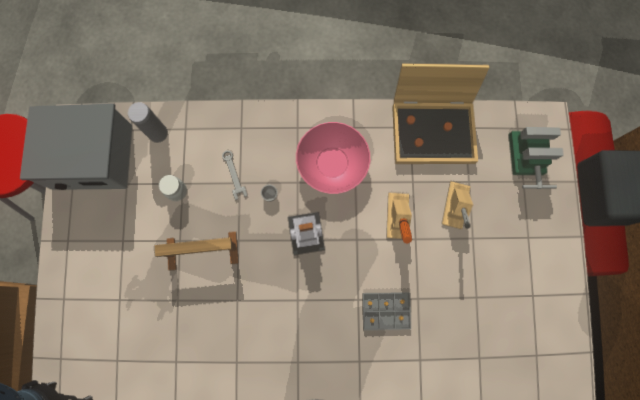

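View pics/side0.png

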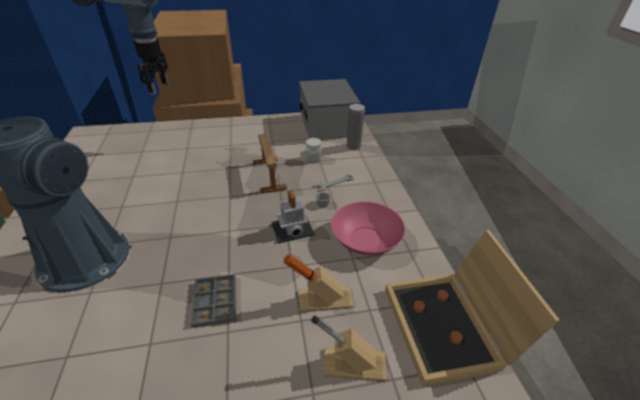

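Top view: cover with its block at about (306,228), bar from (156,251) to (237,243), orange screwdriver handle at (404,230), pickup at (465,215). Side view: the same things, bar at (267,150), cover at (292,205), driver at (300,267). Now measure.

Run:
```python
from h import *
import pickle
t=pickle.load(open("top.pkl","rb")); s=pickle.load(open("side.pkl","rb"))
def box(c,u0,u1,v0,v1):
    m=np.zeros(c["depth"].shape,bool); m[v0:v1,u0:u1]=1; return m
def rect(P):
    r=cv2.minAreaRect((P[:,:2]*1000).astype(np.float32)); return np.round(r[0],1),np.round(r[1],1),r[2]
# rail
P,_=cloud(t,box(t,145,250,225,275)); b=P[(P[:,2]>.107)&(P[:,2]<.125)]; print("rail",len(b),rect(b),np.median(b[:,2]))
for nm,c,m in [("top",t,box(t,280,330,205,260)),("side",s,box(s,265,320,180,245))]:
    P,_=cloud(c,m); b=P[(P[:,2]>.09)&(P[:,2]<.106)]; k=P[P[:,2]>.128]
    f=P[(P[:,2]>.04)&(P[:,2]<.056)]
    print(nm,"sheet",len(b),rect(b),"block",len(k),rect(k) if len(k)>2 else 0,P[:,2].max(), "flange",rect(f))
for nm,c,m in [("top",t,box(t,380,425,190,250)),("side",s,box(s,275,330,245,290))]:
    h=cv2.cvtColor(c["frame"],cv2.COLOR_BGR2HSV); o=((h[...,0]<13)&(h[...,1]>170)&(h[...,2]>80))&m
    P,uv=cloud(c,o); mu=P.mean(0); w=np.linalg.svd(P-mu)[2][0]
    w*=np.sign(w[2]); tt=(P-mu)@w
    print(nm,"driver",len(P),mu,w,tt.min(),tt.max(),"lean",np.degrees(np.arccos(w[2])),uv.min(0),uv.max(0))
# block colour mask on top image, rays to plane
h=cv2.cvtColor(t["frame"],cv2.COLOR_BGR2HSV); m=(h[...,0]<20)&(h[...,1]>110)&box(t,290,325,215,245)
v,u=np.nonzero(m); print("blockcol",len(u),rect(onplane(t,np.c_[u,v],.138)))
```

```text
rail 921 (array([519.3, 311.8]), array([ 31.4, 201.5]), 6.116732597351074) 0.11608023963182279
top sheet 278 (array([567.1,  20.1]), array([56.4, 45.9]), 10.138407707214355) block 85 (array([567. ,  19.9]), array([14.3, 35.7]), 11.306702613830566) 0.14386594791002083 flange (array([566.3,  21.3]), array([81.2, 84.1]), 8.652628898620605)
side sheet 192 (array([569.9,  16.6]), array([55.8, 47.6]), 9.800432205200195) block 60 (array([569.4,  16.9]), array([13.3, 38.7]), 10.730624198913574) 0.1402443102104205 flange (array([555.8,  97.5]), array([ 79.6, 246.7]), 9.358981132507324)
top driver 170 [ 0.55188657 -0.23388008  0.14308353] [-0.69559486  0.04732324  0.71687398] -0.05750481784011117 0.03327078244002812 lean 44.20301028905598 [400 219] [410 242]
side driver 280 [ 0.55471582 -0.24466511  0.13625933] [-0.66064017  0.08419508  0.74596632] -0.05161041457371433 0.036211601512422135 lean 41.75783383491212 [285 255] [315 280]
blockcol 67 (array([566.2,  18.9]), array([13.6, 31.3]), 10.993660926818848)
```

```bash
python3 -c "
import cv2
t=cv2.imread('pics/top0.png')[205:260,275:425];s=cv2.imread('pics/side0.png')[185:295,255:345]
a=cv2.resize(t,None,fx=5,fy=5);cv2.imwrite('pics/c1.png',a)"
```

```text
(no output)
```

View pics/c1.png

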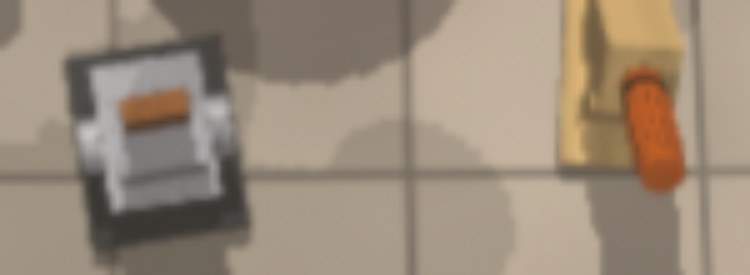

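Crop confirms the cover block at (306,227) and the orange handle end at about (407,240). Sizes match (block 14×36, sheet 56×46, bar 31×201), so I'll act on these.

```bash
cat >> h.py <<'E'
def down(x,y,z,yaw): # tool y at yaw deg, z down
    a=np.radians(yaw); Y=np.array([np.cos(a),np.sin(a),0]); Z=np.array([0,0,-1.]); T=np.eye(4)
    T[:3,:3]=np.c_[np.cross(Y,Z),Y,Z]; T[:3,3]=[x,y,z]; return T
E
python3 -c "
from h import *
print(need(down(.568,.0185,.2,10.5)))"
```

```text
(array([-53.64, -38.64,   3.09]), array([-0.1,  0. , 62. ]))
```

```bash
python3 -m handwheel '[[[0.6,-53.6,-38.6,3.1,0,0,62],[0.6,-53.6,-38.6,3.1,0,0,62],[0.6,-53.6,-38.6,3.1,0,0,62],[0.6,-53.6,-38.6,3.1,0,0,62],[0.6,-53.6,-38.6,3.1,0,0,62],[0.6,-53.6,-38.6,3.1,0,0,62],[0.6,-53.6,-38.6,3.1,0,0,62],[0.6,-53.6,-38.6,3.1,0,0,62],[0.6,-53.6,-38.6,3.1,0,0,62],[0.6,-53.6,-38.6,3.1,0,0,62]]]'; python3 -c "
from h import *
print(need(down(.568,.0185,.2,10.5)))"
```

```text
time_s: 1.35
eef_pos: [0.5471, 0.0466, 0.2017]
eef_rot: [-0.0, 0.639, 0.769, 0.0]
wrist_force: [1.3, -0.0, 0.4]
opening: 0.798
grasp_force: 0.0
(array([-3.14,  1.54,  0.16]), array([-0., -0.,  0.]))
```

```bash
python3 -m handwheel '[[[0.6,-1,0.5,0,0,0,0],[0.6,-1,0.5,0,0,0,0]]]'
python3 - <<'E'
from h import *
print(need(down(.568,.0185,.2,10.5)))
c=shot("wrist"); cv2.imwrite("pics/w1.png",c["frame"])
P,uv=cloud(c); 
b=P[(abs(P[:,2]-.098)<.008)&(np.hypot(P[:,0]-.568,P[:,1]-.0185)<.06)]; k=P[(P[:,2]>.128)&(P[:,2]<.15)&(np.hypot(P[:,0]-.568,P[:,1]-.0185)<.05)]
for q in (b,k): print(len(q), cv2.minAreaRect((q[:,:2]*1000).astype(np.float32)),np.median(q[:,2]))
E
```

```text
time_s: 1.6
eef_pos: [0.5527, 0.0392, 0.2013]
eef_rot: [-0.001, 0.64, 0.769, -0.0]
wrist_force: [-0.3, 1.1, -1.7]
opening: 0.8
grasp_force: 0.0
(array([-2.32,  1.13,  0.13]), array([-0.1, -0. , -0. ]))
2897 ((568.4173583984375, 18.32417869567871), (56.05604934692383, 46.46782684326172), 10.219083786010742) 0.09946162982779921
1067 ((568.4275512695312, 18.401185989379883), (13.804708480834961, 36.60085678100586), 10.774836540222168) 0.1391934962792763
```

View pics/w1.png

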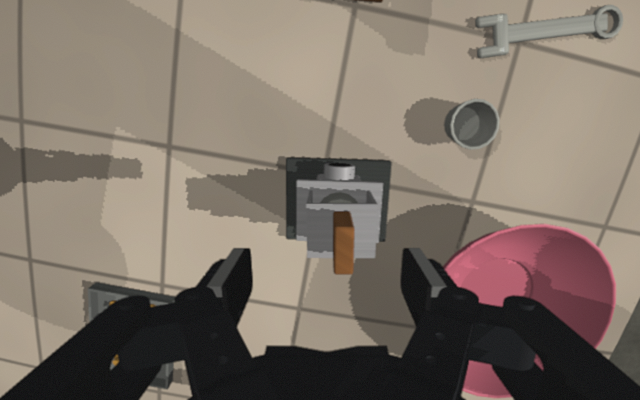

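The wrist view shows the block at (343,243) between the open fingers. The position agrees to within 0.5 mm, so I go down and grip.

```bash
python3 -m handwheel '[[[0.6,-2.3,1.15,0,0,0,0],[0.6,-2.3,1.15,2,0,0,0],[0.6,-2.3,1.15,5,0,0,0],[0.6,-2.3,1.15,8,0,0,0],[0.6,-2.3,1.15,9.4,0,0,0],[0.6,-2.3,1.15,9.4,0,0,0],[-1,-2.3,1.15,9.4,0,0,0],[-1,-2.3,1.15,9.4,0,0,0],[-1,-2.3,1.15,9.4,0,0,0],[-1,-2.3,1.15,9.4,0,0,0]]]'
```

```text
time_s: 2.9
eef_pos: [0.5691, 0.019, 0.1088]
eef_rot: [0.001, 0.639, 0.769, 0.0]
wrist_force: [-1.2, 1.1, 3.6]
opening: 0.149
grasp_force: 59.3
```

```bash
python3 -m handwheel '[[[-1,0,0,0,0,0,0],[-1,0,0,0,0,0,0]]]'; python3 -c "
from h import *
print(need(down(.568,.0185,.104,10.5)))"
```

```text
time_s: 3.15
eef_pos: [0.5691, 0.019, 0.1088]
eef_rot: [0.001, 0.639, 0.769, 0.0]
wrist_force: [-0.3, -0.2, 5.8]
opening: 0.153
grasp_force: 59.7
(array([-0.02, -0.12,  0.48]), array([0.1, 0. , 0. ]))
```

```bash
python3 -m handwheel '[[[-1,0,0,-2,0,0,0],[-1,0,0,-6,0,0,0],[-1,0,0,-10.6,0,0,0],[-1,0,0,-11,0,0,0],[-1,0,0,-11,0,0,0]]]'; python3 -c "
from h import *
print(need(down(.520,.311,.218,6.1)))"
```

```text
time_s: 3.78
eef_pos: [0.568, 0.0191, 0.2172]
eef_rot: [-0.0, 0.639, 0.769, -0.0]
wrist_force: [-1.5, -0.2, -2.6]
opening: 0.152
grasp_force: 58.9
(array([29.58,  0.61, -0.07]), array([-0.1, -0. ,  4.4]))
```

```bash
python3 -m handwheel '[[[-1,4,0.1,0,0,0,1],[-1,9,0.2,0,0,0,2],[-1,15,0.3,0,0,0,3],[-1,21,0.4,0,0,0,4],[-1,26,0.5,0,0,0,4.4],[-1,29.6,0.6,0,0,0,4.4],[-1,29.6,0.6,0,0,0,4.4],[-1,29.6,0.6,0,0,0,4.4]]]'
python3 - <<'E'
from h import *
print(need(down(.520,.311,.218,6.1)))
for n in ("wrist","top"):
    c=shot(n)
    cv2.imwrite(f"pics/{n}2.png",c["frame"])
    P,uv=cloud(c); 
    q=P[(abs(P[:,2]-.115)<.006)&(np.hypot(P[:,0]-.52,P[:,1]-.311)<.13)]
    print(len(q), cv2.minAreaRect((q[:,:2]*1000).astype(np.float32)),np.median(q[:,2]))
    q=P[(P[:,2]>.19)&(P[:,2]<.216)&(np.hypot(P[:,0]-.52,P[:,1]-.311)<.04)]
    if len(q)>3:print(len(q), cv2.minAreaRect((q[:,:2]*1000).astype(np.float32)),np.median(q[:,2]))
E
```

```text
time_s: 4.78
eef_pos: [0.5194, 0.3105, 0.2159]
eef_rot: [-0.001, 0.668, 0.744, -0.002]
wrist_force: [-0.7, -1.2, -1.3]
opening: 0.15
grasp_force: 58.7
(array([ 0.05,  0.06, -0.21]), array([-0.2,  0.1,  0.1]))
5714 ((514.6767578125, 359.2724304199219), (29.904953002929688, 104.10275268554688), 5.378857135772705) 0.11643194961650179
4312 ((518.4368286132812, 314.2032775878906), (56.30705642700195, 37.571292877197266), 6.137246131896973) 0.20649718853939522
433 ((524.5900268554688, 260.1905212402344), (30.82513427734375, 96.68109130859375), 7.197565078735352) 0.1163922908683459
197 ((520.6538696289062, 300.30078125), (58.37490463256836, 30.305747985839844), 3.1862080097198486) 0.20643632283894875
```

View pics/wrist2.png

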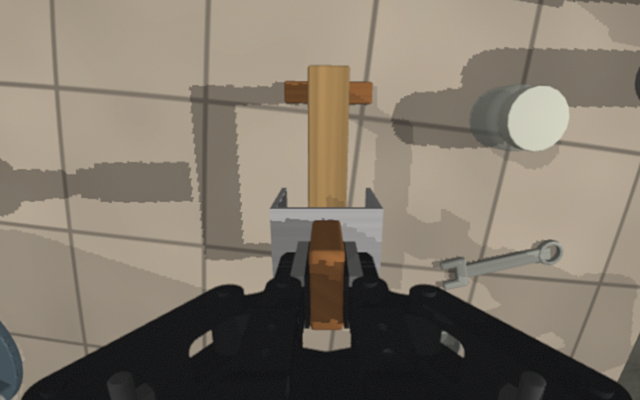

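The wrist view shows the cover's legs either side of the bar (bar centre column about 328, cover centre 327), square. Now I lower it and release.

```bash
python3 -m handwheel '[[[-1,0,0.1,3,0,0,0],[-1,0,0.1,6,0,0,0],[-1,0,0.1,8,0,0,0],[-1,0,0.1,8.6,0,0,0],[-1,0,0.1,8.7,0,0,0],[-1,0,0.1,8.7,0,0,0],[-1,0,0.1,8.7,0,0,0]]]'
```

```text
time_s: 5.75
eef_pos: [0.522, 0.3115, 0.1321]
eef_rot: [0.0, 0.668, 0.744, 0.001]
wrist_force: [-0.6, -0.8, -1.9]
opening: 0.156
grasp_force: 58.7
```

```bash
python3 -m handwheel '[[[-1,0,0,0.3,0,0,0],[-1,0,0,0.4,0,0,0],[-1,0,0,0.4,0,0,0],[0.3,0,0,0.4,0,0,0],[0.3,0,0,0.4,0,0,0],[0.3,0,0,0.4,0,0,0],[0.3,0,0,0.4,0,0,0]]]';python3 -m handwheel '[[[0.3,0,0,-2,0,0,0],[0.3,0,0,-6,0,0,0],[0.3,0,0,-12,0,0,0],[0.3,0,0,-14,0,0,0],[0.3,0,0,-14,0,0,0]]]'
python3 - <<'E'
from h import *
for n in ("wrist","top"):
    c=shot(n); cv2.imwrite(f"pics/{n}3.png",c["frame"])
    P,uv=cloud(c)
    q=P[(abs(P[:,2]-.118)<.008)&(np.hypot(P[:,0]-.52,P[:,1]-.311)<.034)]
    k=P[(P[:,2]>.148)&(P[:,2]<.163)&(np.hypot(P[:,0]-.52,P[:,1]-.311)<.034)]
    for b in(q,k): print(n,len(b), cv2.minAreaRect((b[:,:2]*1000).astype(np.float32)) if len(b)>3 else 0,np.median(b[:,2]))
    if n=="top":
        m=np.zeros(c["depth"].shape,bool); m[190:255,375:425]=1
        P,uv=cloud(c,m)
        print("block top-ish",P[P[:,2]>.05].mean(0))
T=tool(); print(T.round(3).tolist(), status.get_obs()["q"])
E
```

```text
time_s: 6.62
eef_pos: [0.5213, 0.3112, 0.1268]
eef_rot: [-0.0, 0.668, 0.744, -0.0]
wrist_force: [0.7, -0.2, 0.1]
opening: 0.651
grasp_force: 0.0
time_s: 7.25
eef_pos: [0.5224, 0.3117, 0.2699]
eef_rot: [0.001, 0.668, 0.744, 0.002]
wrist_force: [-0.2, -0.2, -0.7]
opening: 0.646
grasp_force: 0.0
wrist 2698 ((521.705810546875, 311.0529479980469), (55.77772521972656, 67.4532470703125), 7.032382965087891) 0.11924664627810305
wrist 761 ((521.8662109375, 311.11285400390625), (13.866682052612305, 35.99152374267578), 6.019424915313721) 0.15930601303012765
top 353 ((522.0901489257812, 310.9030456542969), (56.92182540893555, 66.52054595947266), 7.204346179962158) 0.11846289022477352
top 95 ((521.9830932617188, 310.8995666503906), (14.468819618225098, 37.82786560058594), 7.849575042724609) 0.15881671280995224
block top-ish [ 0.58563558 -0.23497369  0.10522903]
[[-0.107, 0.994, -0.002, 0.521], [0.994, 0.107, -0.001, 0.311], [-0.0, -0.002, -1.0, 0.266], [0.0, 0.0, 0.0, 1.0]] [ 3.42949027e-01  2.25075035e-01  1.48468881e+00 -1.13360983e-05
  1.43384128e+00  2.35905237e-01]
```

Cover hangs well: block top at 0.159, within 2 mm of the centre line, square. Next is the screwdriver: I fit its axis (cylinder of 12 mm radius) from the first two views and plan an approach along the handle from its end.

```bash
cat >> h.py <<'E'
from scipy.optimize import least_squares
def handle(c,m=None):
    h=cv2.cvtColor(c["frame"],cv2.COLOR_BGR2HSV); o=((h[...,0]<13)&(h[...,1]>170)&(h[...,2]>60))
    if m is not None: o&=m
    n,l,st,_=cv2.connectedComponentsWithStats(o.astype(np.uint8)); o=l==1+np.argmax(st[1:,4])
    return cloud(c,o)
def cyl(P,r=.012):
    mu=P.mean(0); w=np.linalg.svd(P-mu)[2][0]; w*=np.sign(w[2])
    ax=lambda p:(np.array([mu[0]+p[0],mu[1]+p[1],mu[2]]), np.array([p[2],p[3],1])/np.sqrt(1+p[2]**2+p[3]**2))
    f=lambda p:(lambda a,w:np.linalg.norm(np.cross(P-a,w),axis=1)-r)(*ax(p))
    best=None
    for d in (-.01,0,.01,.02):
        s=least_squares(f,[d,0,w[0]/w[2],w[1]/w[2]],loss="soft_l1",f_scale=.002)
        if best is None or s.cost<best.cost: best=s
    a,w=ax(best.x); t=(P-a)@w
    end=np.percentile(t,99.5); bot=np.percentile(t,.5)
    return dict(u=w,lean=np.degrees(np.arccos(w[2])),grip=a+w*(end-.03),length=end-bot,rms=np.sqrt((f(best.x)**2).mean()))
def along(u,g,back,ysign=1):  # tool z=-u, tool y in the lean plane; grasp point at g + back*u
    z=-u; x=np.cross(u,[0,0,1]); x/=np.linalg.norm(x)
    y=np.cross(z,x)
    if y[0]*ysign<0: x,y=-x,-y
    T=np.eye(4); T[:3,:3]=np.c_[x,y,z]; T[:3,3]=g+u*(back-.019); return T
E
python3 - <<'E'
from h import *
import pickle
a=np.zeros((400,640),bool); a[190:250,380:425]=1; b=np.zeros((400,640),bool); b[245:290,275:330]=1
t=pickle.load(open("top.pkl","rb")); s=pickle.load(open("side.pkl","rb"))
P=handle(t,a)[0]; Q=handle(s,b)[0]
for X in (P,Q,np.r_[P,Q]): f=cyl(X); print(f)
T=along(f["u"],f["grip"],.14); print(T.round(3)); print(need(T))
p,_=cloud(t,(lambda m:(m.__setitem__((slice(180,235),slice(445,475)),True),m)[1])(np.zeros((400,640),bool)))
print("pickup high pts",p[p[:,2]>.13].mean(0))
E
```

```text
{'u': array([-0.65116131,  0.01517543,  0.75878762]), 'lean': np.float64(40.642566809226544), 'grip': array([ 0.54396095, -0.23551883,  0.13879229]), 'length': np.float64(0.07661373554199194), 'rms': np.float64(0.002985706823010081)}
{'u': array([-0.64243828,  0.05624144,  0.76427087]), 'lean': np.float64(40.157831389298494), 'grip': array([ 0.54727398, -0.2358741 ,  0.13703533]), 'length': np.float64(0.08707384321366708), 'rms': np.float64(0.0022054063184019216)}
{'u': array([-0.65319947,  0.04743845,  0.75569838]), 'lean': np.float64(40.91356978109544), 'grip': array([ 0.54455891, -0.23597699,  0.13899755]), 'length': np.float64(0.08970019319745826), 'rms': np.float64(0.002553139093954596)}
[[ 0.072  0.754  0.653  0.466]
 [ 0.997 -0.055 -0.047 -0.23 ]
 [-0.     0.655 -0.756  0.23 ]
 [ 0.     0.     0.     1.   ]]
(array([-53.22, -11.25,   3.57]), array([-40.9,  -3.6,   9.9]))
pickup high pts [ 0.57207477 -0.39153718  0.152754  ]
```

```bash
python3 -m handwheel '[[[0.3,-5,-1,0,0,0,0],[0.3,-11,-2,0,-4,0,1],[0.3,-17,-4,1,-12,-1,3],[0.3,-23,-5,1,-20,-2,5],[0.3,-29,-6,2,-28,-2,7],[0.3,-35,-8,2,-36,-3,9],[0.3,-41,-9,3,-40.9,-3.6,9.9],[0.3,-47,-10,3.3,-40.9,-3.6,9.9],[0.3,-53,-11.2,3.6,-40.9,-3.6,9.9],[0.3,-53.2,-11.2,3.6,-40.9,-3.6,9.9]]]'; python3 -m handwheel '[[[0.3,0,0,0,0,0,0],[0.3,0,0,0,0,0,0]]]'
python3 - <<'E'
from h import *
c=shot("wrist"); cv2.imwrite("pics/w4.png",c["frame"])
P,uv=handle(c); print(len(P),uv.min(0),uv.max(0)); f=cyl(P); print(f)
print(tool().round(3), status.get_obs()["q"])
print(need(along(f["u"],f["grip"],.14)),need(along(f["u"],f["grip"],0)))
E
```

```text
time_s: 8.6
eef_pos: [0.4651, -0.2328, 0.2287]
eef_rot: [0.255, 0.689, 0.635, 0.239]
wrist_force: [-0.2, 1.3, -0.5]
opening: 0.654
grasp_force: 0.0
time_s: 8.85
eef_pos: [0.4664, -0.2281, 0.2293]
eef_rot: [0.254, 0.687, 0.638, 0.239]
wrist_force: [-0.3, -0.3, -0.1]
opening: 0.648
grasp_force: 0.0
588 [313 178] [343 222]
{'u': array([-0.60486598,  0.04340185,  0.79514365]), 'lean': np.float64(37.33117425233536), 'grip': array([ 0.54632818, -0.2364954 ,  0.14016693]), 'length': np.float64(0.07258635917318954), 'rms': np.float64(0.0036872299785537695)}
[[ 0.071  0.753  0.654  0.467]
 [ 0.997 -0.056 -0.044 -0.228]
 [ 0.004  0.655 -0.756  0.23 ]
 [ 0.     0.     0.     1.   ]] [-1.050705   -0.32343487  2.24742122  0.75168903  0.9248016  -1.35548992]
(array([-0.28,  0.94, -0.06]), array([ 3.6, -0.2, -0.1])) (array([-0.33,  0.06, 13.91]), array([ 3.6, -0.2, -0.1]))
```

View pics/w4.png

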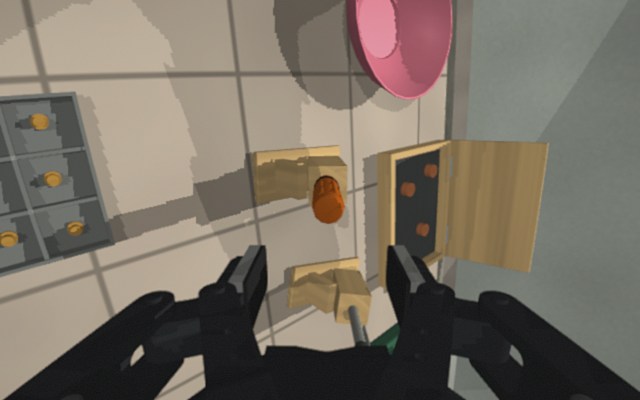

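The view shows the handle end at (328,205), centred between the fingers, and the pickup at (357,325) well aside. It agrees with the earlier fit to about 2 mm, so I use the average with the lean at 40°.

Run:
```python
from h import *
l=np.radians(40); a=np.array([-.997,.07]); u=np.r_[a*np.sin(l),np.cos(l)]; g=np.array([.5455,-.236,.1395])
for b in (.14,.05,0): print(need(along(u,g,b)))
```

```text
(array([-0.25,  0.27, -0.09]), array([ 0.9, -0.1, -0.2]))
(array([-0.27,  0.13,  8.91]), array([ 0.9, -0.1, -0.2]))
(array([-0.28,  0.04, 13.91]), array([ 0.9, -0.1, -0.2]))
```

```bash
python3 -m handwheel '[[[0.3,-0.2,0.2,2,1,0,0],[0.3,-0.25,0.15,5,1,0,0],[0.3,-0.25,0.1,8,1,0,0],[0.3,-0.25,0.1,8.5,1,0,0],[0.3,-0.25,0.1,8.5,1,0,0]]]'
python3 - <<'E'
from h import *
l=np.radians(40); a=np.array([-.997,.07]); u=np.r_[a*np.sin(l),np.cos(l)]; g=np.array([.5455,-.236,.1395])
print(need(along(u,g,0)))
c=shot("wrist"); cv2.imwrite("pics/w5.png",c["frame"])
P,uv=handle(c); print(len(P),cyl(P)["grip"])
E
```

```text
time_s: 9.52
eef_pos: [0.5231, -0.2349, 0.1675]
eef_rot: [0.249, 0.688, 0.64, 0.234]
wrist_force: [0.4, -0.1, 0.3]
opening: 0.652
grasp_force: 0.0
(array([ 0.04, -0.08,  5.48]), array([-0. , -0.1, -0.1]))
1478 [ 0.54559313 -0.2367358   0.13944955]
```

View pics/w5.png

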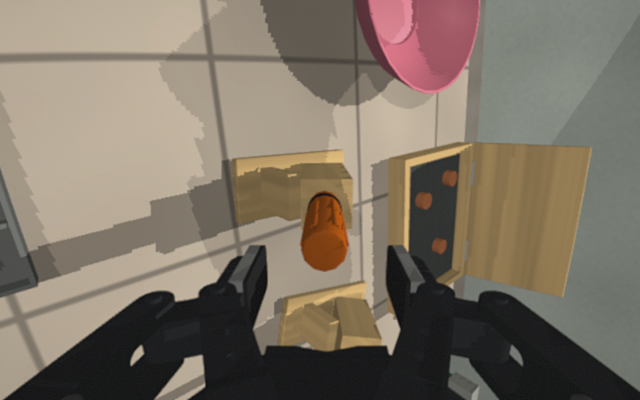

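The handle end at (324,248) is midway between the fingers, and the close fit agrees within 1 mm. I advance and grip.

```bash
python3 -m handwheel '[[[0.3,0,-0.05,2,0,0,0],[0.3,0,-0.05,4.5,0,0,0],[0.3,0,-0.05,5.4,0,0,0],[0.3,0,-0.05,5.4,0,0,0],[-1,0,-0.05,5.4,0,0,0],[-1,0,-0.05,5.4,0,0,0],[-1,0,-0.05,5.4,0,0,0],[-1,0,-0.05,5.4,0,0,0],[-1,0,-0.05,5.4,0,0,0]]]'
python3 - <<'E'
from h import *
l=np.radians(40); a=np.array([-.997,.07]); u=np.r_[a*np.sin(l),np.cos(l)]; g=np.array([.5455,-.236,.1395])
print(need(along(u,g,0)))
E
```

```text
time_s: 10.7
eef_pos: [0.5569, -0.239, 0.1266]
eef_rot: [0.251, 0.688, 0.64, 0.233]
wrist_force: [-9.7, 1.0, 6.9]
opening: 0.268
grasp_force: 57.9
(array([ 0.22, -0.06,  0.17]), array([ 0. ,  0.1, -0.1]))
```

Gripped. Draw it out along the tool axis.

```bash
python3 -m handwheel '[[[-1,0,0,-1.5,0,0,0],[-1,0,0,-3.5,0,0,0],[-1,0,0,-6,0,0,0],[-1,0,0,-8.5,0,0,0],[-1,0,0,-11,0,0,0],[-1,0,0,-13,0,0,0],[-1,0,0,-13,0,0,0]]]'
python3 - <<'E'
from h import *
o=status.get_obs(); print(o["q"],o["opening"],o["grasp_force"])
T=down(.568,.0185,.26,10); print(need(T))
E
```

```text
time_s: 11.58
eef_pos: [0.4738, -0.2336, 0.2269]
eef_rot: [0.252, 0.688, 0.639, 0.233]
wrist_force: [0.4, 0.4, -0.2]
opening: 0.266
grasp_force: 58.9
[-1.02852739 -0.28960467  2.22321506  0.73363765  0.90143834 -1.33399752] 0.26564954173436955 58.923436403274536
(array([25.83,  7.91,  2.29]), array([ 39.9,   5.1, -13.6]))
```

Run:
```python
from h import *
c=shot("top"); cv2.imwrite("pics/t6.png",cv2.resize(c["frame"][200:270,265:345],None,fx=7,fy=7))
m=np.zeros((400,640),bool); m[205:260,280:330]=1
P,uv=cloud(c,m); q=P[(P[:,2]>.07)&(P[:,2]<.1)]; print(len(q),cv2.minEnclosingCircle((q[:,:2]*1000).astype(np.float32)),q.mean(0),P[:,2].max())
b=P[(P[:,2]>.0805)&(P[:,2]<.1)]; print(len(b),b.mean(0))
h=cv2.cvtColor(c["frame"],cv2.COLOR_BGR2HSV); s=(h[...,0]>10)&(h[...,0]<32)&(h[...,1]>90)&m
v,u=np.nonzero(s); print(len(u),u.mean() if len(u) else 0,v.mean() if len(v) else 0, onplane(c,[[u.mean(),v.mean()]],.083))
```

```text
185 ((565.8941650390625, 21.46848487854004), 20.758831024169922) [0.56516975 0.02130545 0.0790664 ] 0.08717854542737791
46 [0.56556243 0.02108869 0.08257902]
19 305.36842105263156 229.21052631578948 [[0.56684239 0.02004412 0.083     ]]
```

View pics/t6.png

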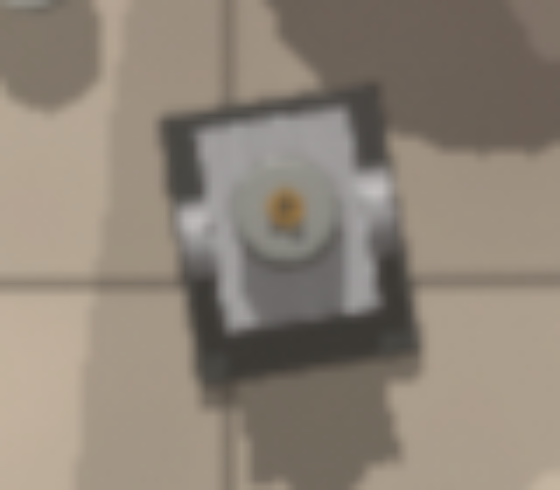

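```bash
python3 -m handwheel '[[[-1,4,1,0,7,1,-2],[-1,8,2,0.5,15,2,-5],[-1,12,3.5,1,23,3,-8],[-1,16,5,1.5,30,4,-10],[-1,20,6.5,2,36,5,-12],[-1,24,7.5,2.3,39.9,5.1,-13.6],[-1,25.8,7.9,2.3,39.9,5.1,-13.6],[-1,25.8,7.9,2.3,39.9,5.1,-13.6],[-1,25.8,7.9,2.3,39.9,5.1,-13.6],[-1,25.8,7.9,2.3,39.9,5.1,-13.6]]]'
python3 - <<'E'
from h import *
print(need(down(.568,.0185,.224,10)), tool().round(3))
c=shot("side"); cv2.imwrite("pics/s7.png",cv2.resize(c["frame"][100:270,200:400],None,fx=4,fy=3.5))
P,_=handle(c,(lambda m:(m.__setitem__((slice(60,300),slice(200,400)),True),m)[1])(np.zeros((400,640),bool))); print(len(P),cyl(P) if len(P)>30 else P)
E
```

```text
time_s: 12.88
eef_pos: [0.5674, 0.0178, 0.2589]
eef_rot: [-0.002, 0.643, 0.766, 0.001]
wrist_force: [0.0, 0.0, -1.4]
opening: 0.265
grasp_force: 59.2
(array([0.05, 0.08, 3.49]), array([-0.1, -0.2, -0.1])) [[-0.173  0.985 -0.002  0.567]
 [ 0.985  0.173  0.004  0.018]
 [ 0.004 -0.001 -1.     0.259]
 [ 0.     0.     0.     1.   ]]
189 {'u': array([-0.01305659,  0.01028983,  0.99986181]), 'lean': np.float64(0.9525253426916365), 'grip': array([0.56762185, 0.01990649, 0.28024635]), 'length': np.float64(0.07808509646671086), 'rms': np.float64(0.0023342084637942477)}
```

View pics/s7.png

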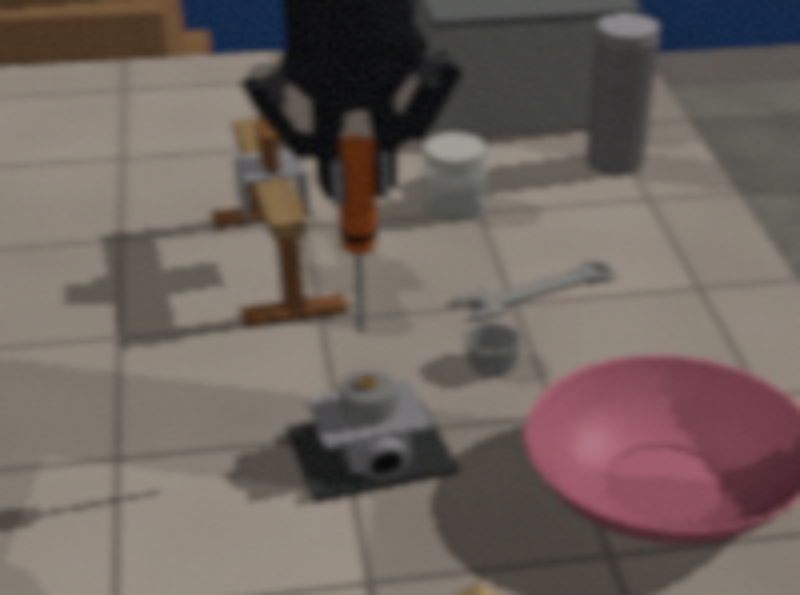

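The top crop shows the brass screw at (285,208), about (0.567, 0.019) in the world. The side crop shows the driver upright with the tip at (361,328), above the screw at (367,382), and the cover on the bar. I lower about 3.4 cm.

```bash
python3 -m handwheel '[[[-1,0,0.05,1.5,0,0,0],[-1,0,0.05,2.8,0,0,0],[-1,0,0.05,3.4,0,0,0],[-1,0,0.05,3.4,0,0,0],[-1,0,0.05,3.4,0,0,0],[-1,0,0.05,3.4,0,0,0],[-1,0,0.05,3.4,0,0,0]]]'
python3 - <<'E'
from h import *
c=shot("side"); cv2.imwrite("pics/s8.png",cv2.resize(c["frame"][130:230,250:330],None,fx=7,fy=6))
P,_=handle(c,(lambda m:(m.__setitem__((slice(60,300),slice(200,400)),True),m)[1])(np.zeros((400,640),bool))); f=cyl(P); print(f["grip"],f["grip"]-.14*f["u"],f["lean"])
T=tool(); tip=T[:3,3]+.121*T[:3,2]; print("tip",tip,proj(c,[tip,[.568,.0185,.083]]))
t=shot("top"); P,_=cloud(t); k=P[(P[:,2]>.148)&(P[:,2]<.163)&(np.hypot(P[:,0]-.52,P[:,1]-.311)<.034)]; print(k.mean(0))
o=status.get_obs(); print(o["dq"],o["grasp_force"])
E
```

```text
time_s: 13.8
eef_pos: [0.5685, 0.0193, 0.2254]
eef_rot: [-0.002, 0.642, 0.766, 0.001]
wrist_force: [0.1, -0.6, -1.0]
opening: 0.268
grasp_force: 59.2
[0.56887525 0.02137239 0.24561362] [0.56870643 0.0226214  0.10561929] 0.5158193503222619
tip [0.56824358 0.01976499 0.10426457] [[291.16724315 202.12483381]
 [291.38543961 208.18854353]]
[0.52138121 0.31033717 0.15795403]
[ 0.00096701 -0.00070823  0.00101947  0.00126812  0.00085356 -0.00047501] 59.15824055671692
```

View pics/s8.png

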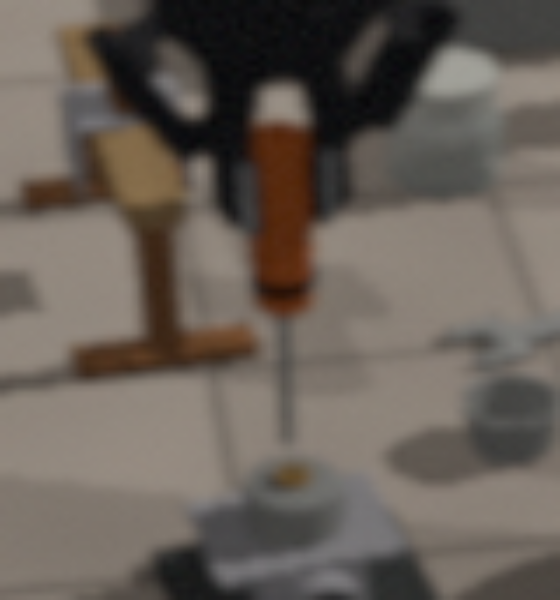

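The tip is at crop (288,440), right where predicted and about 2 cm above the screw at (291,474). The driver is upright and still, and the cover is still on the bar. Handing in.

```bash
python3 -c "
from bench import ctrl
print(ctrl.hand_in())"
```

```text
the job is handed in; nothing more can be done
None
```

The job is handed in: the cover hangs square on the bar near its middle, about 2 mm off the centre line, and the screwdriver is held upright and still, its tip about 21 mm above the drain screw and within a few millimetres sideways; the hand-in returned no verdict.

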